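# Top up the counter pusher display and hold the pusher back

### The arm

A 7-joint arm with a two-finger parallel gripper is mounted at the origin on the work surface. World frame = base frame: x ahead of the robot, y to its left, z up, the work surface at z = 0. Lengths are in m, angles in rad, forces in N, time in s.
With the tool pointing down it reaches from about 0.4 to 0.85 m from the base axis. Payload 4.5 kg.
Tool frame: the origin (TCP) lies midway between the tips of the shut fingers; the grasp point (between the pads) lies 19 mm behind it; z points along the fingers, y is the line along which they close (so a half turn about z gives the same grasp; the last joint's range is limited). The gripper opens to 88 mm and grips with 3 to 60 N. Pads are 18 mm wide; open, the fingers measure 123 mm over their backs; the gripper's body (75 mm by 187 mm) begins 45 mm behind the grasp point.
Start: joints at [1.137, 0.689, -0.195, 1.565, 0.157, 0.902, -0.215], TCP at [0.282, -0.558, 0.239] pointing down, gripper open.
Joint ranges: [-3.01, 3.01], [-0.46, 2.08], [-1.47, 1.51], [0.13, 2.56], [-1, 4.14], [0.04, 2.09], [-2.66, 2.66]. Speed limits (rad/s): [2.57, 2.57, 3.14, 3.14, 3.14, 3.14, 3.14].

### API

Orientations are given as a unit quaternion [x, y, z, w].
In Python, from plant import r gives the robot as it stands.
- The arm moves only by the tool carry_out, never from a script. Its argument "plan" is a list of rows, each an object with "rot": the turn, a rotation vector about the tool's x, y, z in rad, a list of three; "xyz": the shift along the tool's x, y, z in m, a list of three; "grip": the closure in counts, from 0 (fully open) to 255 (shut). In form: [{"rot": [wx, wy, wz], "xyz": [dx, dy, dz], "grip": grip}, ...]. A call has 1 to 8 rows; each row is the pose to reach, as a shift and turn from the pose commanded when the call began, along the tool's axes at that moment; what a row does not reach only later rows make up. A row lasts 1/12 s, in which the tool goes at most 41.7 mm and 7.16 degrees, less where a joint would pass 70% of its speed; a pose out of reach is approached as far as the arm can. A call with a gripper value outside its range is refused whole. The fingers move at their own pace and stop on an object; "squeeze" is the grip in N (left out, the last holds). Time passes only in rows, so rows that repeat a pose let the fingers close. It gives the time, the measured TCP pose, the force, the opening and the grip force at its end, in the units of the state.
- r.get_state(): the state, without advancing time (a new reading comes with each control period).
- r.snapshot(name): name is "side" or "top"; returns the picture (480x640x3 uint8, red, green, blue); there is no depth.
- r.camera_params(name): a dict with "fx", "fy", "cx", "cy" (pixels), "distortion" ([k1, k2, p1, p2, k3] as OpenCV has them; the pictures are not rectified), "position" and "attitude" of the camera in the world. Camera axes: x right, y down, z forward; pixel columns grow to the right and rows downward; lengths in m; the calibration is good to about 2 mm. A picture is of the moment at which its call begins. camera_params takes no time and is no camera call.
- r.finish_job(): hands the job in; it is judged then, once.
The state is a dict: "clock": time; "q": joint angles; "qd": joint speeds; "joint_torque": joint torques, N m; "tool_pos": TCP position; "eef_rot": TCP orientation; "contact_force": force on the tool from outside, world axes, zero at the start; "moment": the same for the moment, N m; "opening": opening from 0.0 (shut) to 1.0 (fully open); "finger_force": force on a finger pad.
Only numpy, scipy, OpenCV 4.12 (cv2) and the standard library are available. Lean on these libraries where they do the work, as an engineer would, in place of code of your own. Each camera call takes 0.05 s, during which the arm holds its last target. There are 200 camera calls.

### The job

Top up the pusher display on the counter: stack the two loose flat cartons, one on the other, squarely on top of the identical carton at the front of the display's lane, so that the column is three high with its edges flush. Then draw the spring-loaded pusher straight back by its upright grip until the front face of its plate is in line with the pair of marker clips on the lane's side walls, and keep holding it there so that a colleague can set the next column into the gap: finish with the pusher still held at the mark, since it springs back when let go. Leave the finished column and everything else on the table where it stands.

Things in the scene. Friction and masses are not known exactly. Their poses are not given: they have to be found in the camera images.
- tray: single-lane pusher display fixed to the counter: grey floor 272 x 104 mm, 8 thick; its origin is at counter level under the centre of the front carton's place; +x points along the lane to the shopper side (away from the robot), z up. Clear side walls 3 thick at y = +-49.5, tops 32 above the counter; clear front lip at x = +30 to +34, top 36 above the counter; the lane runs back to x = -236
- pusher (a joint): how far the pusher is pulled back along the lane (towards the tray's -x), m; 0 = plate resting against the front carton, about 0.110 = rear end stop. A coiled ribbon spring pulls it forward with about 6 N at 0 and 7.3 N at the stop, all the way; it does not latch
- pusher_grip (a point): where to pinch the pusher's upright grip: on the centre line, 70 above the counter. The grip is a black slab 10 thick along the lane (tray x), 36 wide (tray y), its top 87 above the counter, its middle 80 behind the plate's front face; axes as the tray's
- pusher_face (a point): middle of the front face of the pusher's plate (80 wide, 5 thick, top 43 above the counter, lower than the front carton), 26 above the counter; axes as the tray's. A low sled, 17 above the counter, joins plate and grip
- mark (a point): the marker: a pair of white clips facing each other on the two side walls, each a 12 x 11 mm saddle with an upright fin 3 thin along the lane (fin top 56 above the counter); the point is on the fin of the right-hand (-y) clip, at tray y = -49.5, 44 above the counter, axes as the tray's. The plate's front face must stand at the same tray x as the fins
- base_carton_c (a point): the front carton already in the lane between plate and front lip (its top 48 above the counter): closed flat off-white carton, 60 (own x) x 88 (own y) x 40 (z), 0.14 kg nominal, with a dull pink band round it; the point is its centre, 20 above its underside, axes along its edges
- carton_a_c (a point): loose carton to stack: closed flat off-white carton, 60 (own x) x 88 (own y) x 40 (z), 0.14 kg nominal, with a dull pink band round it; the point is its centre, 20 above its underside, axes along its edges
- carton_b_c (a point): loose carton to stack, identical: closed flat off-white carton, 60 (own x) x 88 (own y) x 40 (z), 0.14 kg nominal, with a dull pink band round it; the point is its centre, 20 above its underside, axes along its edges
- slim_box: upright white carton 46 x 46 x 115 mm (a bottle carton, not one of the flat cartons); bystander, origin under its centre at its foot
- water_bottle: clear water bottle, 64 across, 200 tall (mm); bystander, origin under its centre at its foot
- amber_bottle: amber bottle, 36 across, 85 tall (mm); bystander, origin under its centre at its foot
- small_cup: small clear cup, 54 across, 55 tall (mm); bystander, origin under its centre at its foot
- dropper_bottle: small amber bottle with white cap, 30 across, 70 tall (mm); bystander, origin under its centre at its foot
- large_cup: clear cup, 76 across, 110 tall (mm); bystander, origin under its centre at its foot
- white_jar: white jar, 56 across, 55 tall (mm); bystander, origin under its centre at its foot
Mind the look-alikes: they are no part of the job. Leave any brown or orange look-alike of the part that bears carton_a_c alone. Leave any yellow look-alike of the part that bears carton_b_c alone.

How it is judged:
By the outcome, as a careful person would: the job done as asked, in the order asked, and still so for the second after the job is handed in, while the arm keeps its last pose, push and grip.
It also fails if it takes over 72 s, if anything falls off the work surface, if the arm or the gripper's body presses on something with over 40 N, if the wrist force passes 120 N, or if a joint passes its speed limit or range.

## Working session

There is one attempt and no reset: what is moved stays moved. The work goes in short steps, Python scripts to look and compute and a tool call to move; the robot and the scene stay as the last step left them, time stands still between calls to the robot, and variables do not carry over. Pictures are saved under pics/ and viewed, at most 10 in all, crops included, and the job is handed in when it is done.

Besides the shell and the picture viewer there is one more tool, called after "Call:" by a JSON object that holds its "method" and its "body", one argument or row to a line. carry_out: Moves the arm, as the interface text tells. Its arguments: {"type":"object","properties":{"plan":{"type":"array"},"squeeze":{"type":"number"}},"required":["plan"]}

```bash
ls; mkdir -p pics; python3 - <<'E'
from plant import r
import cv2
for n in("top","side"):
    cv2.imwrite(f"pics/{n}0.png",r.snapshot(n)[:,:,::-1]); print(r.camera_params(n))
print(r.get_state())
E
```

```text
pics
{'fx': 577.5692333596838, 'fy': 577.5692333596838, 'cx': 319.2802089135646, 'cy': 234.31641547915265, 'distortion': array([-0.03411787,  0.        ,  0.        ,  0.        ,  0.        ]), 'position': array([0.390743  , 0.04417092, 1.30179236]), 'attitude': array([ 0.70700944, -0.7039819 ,  0.04727039, -0.04808992])}
{'fx': 541.2520405269391, 'fy': 541.2520405269391, 'cx': 324.1237914298417, 'cy': 238.2355178521302, 'distortion': array([-0.05855996,  0.        ,  0.        ,  0.        ,  0.        ]), 'position': array([ 0.47770201, -0.66695426,  0.75926338]), 'attitude': array([ 0.91425642, -0.03612614,  0.01018856, -0.40339347])}
{'clock': 0.1, 'q': array([ 1.13682324,  0.68986087, -0.19452966,  1.56621123,  0.15731906,
        0.90251614, -0.21508286]), 'qd': array([ 0.00106839, -0.00012912, -0.00031375, -0.00193465,  0.00052763,
        0.00041924, -0.00045985]), 'joint_torque': array([-3.70058580e-03, -5.28494167e+01, -1.27164289e+00, -1.53839064e+01,
       -5.26566524e-02,  1.95486500e-03,  1.24661736e-05]), 'tool_pos': array([ 0.28152329, -0.55738411,  0.23802265]), 'eef_rot': array([ 9.72760040e-01,  2.31812990e-01, -2.48813925e-04, -7.61572498e-04]), 'contact_force': array([ 0.24735552,  0.85005632, -0.28479424]), 'moment': array([-0.01263161,  0.00582388,  0.01858199]), 'finger_force': 0.0, 'opening': 0.995704703710461}
```

View pics/top0.png

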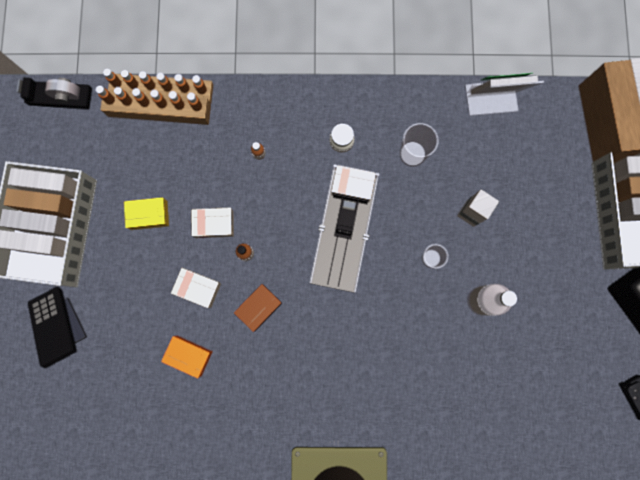

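View pics/side0.png

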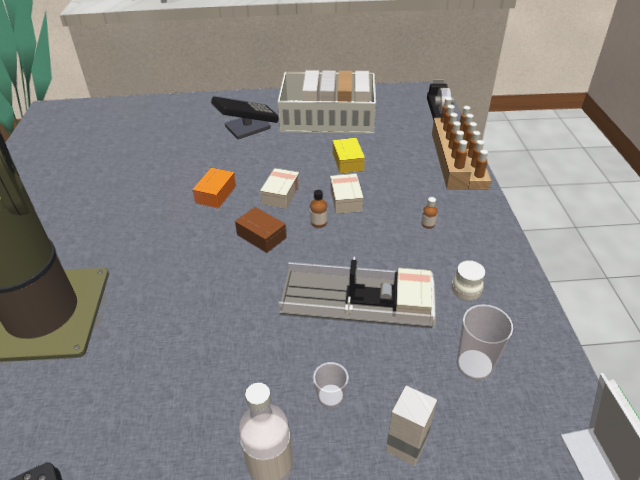

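Candidates in the top view: pink-banded white cartons at (211,222) and (195,288). Look-alikes: yellow (145,212), brown (258,307), orange (186,357). The base carton is at (354,183). By the description, the two white banded ones are the loose cartons. Next is a close crop to check.

```bash
cat > h.py <<'E'
import numpy as np,cv2
from scipy.spatial.transform import Rotation as R
from plant import r
def ray(n,px):
    p=r.camera_params(n);K=np.array([[p['fx'],0,p['cx']],[0,p['fy'],p['cy']],[0,0,1]])
    u=cv2.undistortPoints(np.array(px,float).reshape(-1,1,2),K,p['distortion']).reshape(-1,2)
    return np.array(p['position']),R.from_quat(p['attitude']).apply(np.c_[u,np.ones(len(u))])
def plane(n,px,z):
    o,d=ray(n,px); return o+d*((z-o[2])/d[:,2])[:,None]
def proj(n,P):
    p=r.camera_params(n);K=np.array([[p['fx'],0,p['cx']],[0,p['fy'],p['cy']],[0,0,1]])
    M=R.from_quat(p['attitude']).inv();P=np.atleast_2d(P).astype(float)
    return cv2.projectPoints(M.apply(P-p['position']),np.zeros(3),np.zeros(3),K,p['distortion'])[0].reshape(-1,2)
def grab(n,k=1):
    return np.mean([r.snapshot(n).astype(float) for _ in range(k)],0).astype(np.uint8)
E
python3 - <<'E'
from h import *
im=cv2.imread("pics/top0.png")
a=cv2.resize(im[195:315,165:285],None,fx=3.3,fy=5,interpolation=cv2.INTER_CUBIC)
a=cv2.resize(im[200:310,165:275],(400,400),interpolation=cv2.INTER_CUBIC)
b=cv2.resize(im[160:300,305:385],(340,595),interpolation=cv2.INTER_CUBIC)
c=np.zeros((600,800,3),np.uint8);c[:400,:400]=a;c[:595,420:760]=b
cv2.imwrite("pics/crop0.png",c)
hs=cv2.cvtColor(im,cv2.COLOR_BGR2HSV)
for q in [(211,222),(225,222),(230,222),(231,222),(232,222),(195,288),(354,183),(370,183)]: print(q,im[q[1],q[0]])
for name,p in dict(A=(211,222),B=(195,288),base=(354,183),m1=(322,229),m2=(366,237)).items(): print(name,plane("top",[p],.045))
E
```

```text
(211, 222) [233 232 231]
(225, 222) [234 232 231]
(230, 222) [227 221 218]
(231, 222) [122 123 126]
(232, 222) [71 80 90]
(195, 288) [234 232 231]
(354, 183) [239 233 231]
(370, 183) [239 232 231]
A [[0.58779758 0.28492288 0.045     ]]
B [[0.44252719 0.3155558  0.045     ]]
base [[ 0.67687429 -0.03069614  0.045     ]]
m1 [[0.57321828 0.04007504 0.045     ]]
m2 [[ 0.55588622 -0.0565677   0.045     ]]
```

View pics/crop0.png

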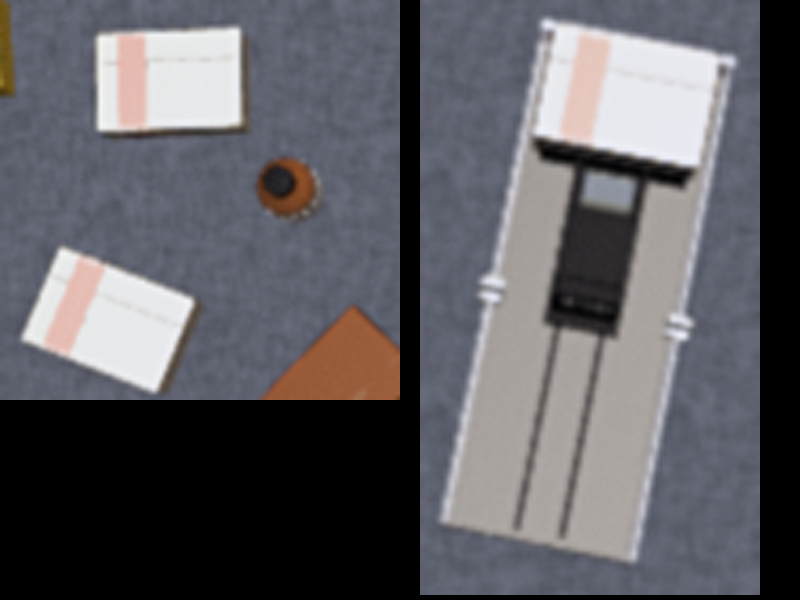

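The crop shows two white cartons with pink bands, bright on top with dark sides, and the brown one at lower right. The lane shows the base carton, black pusher, and clips near top-view (322,229) and (366,237). Now I'll fit the top faces.

```bash
cat >> h.py <<'E'
def faces(im,roi,z,n="top",thr=150,S=8,opn=0,exp=None):
    x0,y0,x1,y1=roi; g=im[y0:y1,x0:x1].min(2)
    g=cv2.resize(g,None,fx=S,fy=S,interpolation=cv2.INTER_CUBIC)
    m=(g>thr).astype(np.uint8)
    if opn: m=cv2.morphologyEx(m,cv2.MORPH_OPEN,np.ones((opn,opn),np.uint8))
    out=[]
    for c in cv2.findContours(m,cv2.RETR_EXTERNAL,cv2.CHAIN_APPROX_NONE)[0]:
        if cv2.contourArea(c)<S*S*400: continue
        px=(c.reshape(-1,2)+.5)/S-.5+[x0,y0]
        w=plane(n,px,z)[:,:2]; k=w.mean(0)
        (cx,cy),(a,b),t=cv2.minAreaRect(((w-k)*1000).astype(np.float32))
        # angle of the short (60) side, folded to (-90,90]
        ang=t if a<b else t+90
        ang=(ang+90)%180-90
        out.append((k+np.array([cx,cy])/1000,ang,sorted((a,b))))
    return out
E
python3 - <<'E'
from h import *
im=grab("top",3)
for roi,z,o in [((165,200,236,312),.04,0),((325,160,385,206),.048,64)]:
    for c,a,s in faces(im,roi,z,opn=o): print(np.round(c,4),round(a,2),np.round(s,1))
# tray: markers, wall lines
hs=im[215:250,310:380].min(2); g=cv2.resize(hs,None,fx=8,fy=8,interpolation=cv2.INTER_CUBIC)
for x0,x1 in ((315,329),(359,373)):
    s=im[220:246,x0:x1].min(2); print(s)
E
```

```text
[0.4442 0.3183] -21.05 [61.7 89.3]
[0.5902 0.286 ] 2.49 [61.5 89. ]
[ 0.6794 -0.0273] -11.21 [63.5 97.9]
[[ 91  94  97 101 101  98 102 149 197 179 157 154 155 156]
 [ 89  90  94  95  97  96 103 153 195 171 155 155 155 156]
 [ 90  93  95  94  94  92 103 153 186 163 152 153 155 156]
 [ 93  97  98  95  93  95 121 166 181 158 152 155 154 155]
 [ 94  97  96  95 105 130 161 191 186 162 154 154 155 155]
 [ 95  96  96 105 143 189 212 219 203 182 160 154 156 156]
 [ 94  94  93 110 159 202 218 224 221 206 171 155 154 156]
 [ 94  96  94  96 117 141 157 176 185 181 162 154 155 157]
 [ 95  97  97 109 146 168 163 155 139 134 148 155 156 157]
 [ 96  97  97 123 178 213 222 217 186 144 148 157 157 156]
 [ 96  94  91  99 129 175 208 213 190 153 151 156 157 157]
 [ 94  91  88  87 100 146 180 158 143 149 155 157 157 156]
 [ 93  90  87  88 107 157 184 157 145 154 157 156 157 157]
 [ 97  93  91  95 134 185 188 163 155 156 157 156 156 156]
 [ 94  93  93 100 150 201 189 162 155 155 157 156 157 157]
 [ 89  90  90  97 147 197 176 156 155 157 156 157 156 157]
 [ 86  86  86 100 153 194 172 155 156 157 156 157 1
[... 1374 characters left out ...]
0 159 154 174 214 213 205 171 122  98  94  95  94]
 [160 161 157 147 158 201 211 216 211 179 124  93  89  90]
 [160 160 158 146 132 140 144 166 187 180 126  90  87  87]
 [159 160 160 162 175 182 167 163 154 124  96  88  87  87]
 [160 159 159 162 184 210 222 226 203 131  92  90  87  87]
 [159 160 153 139 139 171 204 213 191 125  98  98  94  93]
 [161 160 159 151 150 166 169 136 115  99  98  99  98  97]
 [160 161 160 156 164 176 154 103  88  94  97  97  97  97]
 [159 161 159 153 162 178 140  98  92  95  96  95  95  95]
 [159 160 158 152 165 186 133  92  92  97  97  93  94  94]
 [159 160 159 157 170 188 131  92  95  99  97  95  95  95]
 [161 161 158 159 169 174 117  89  94  97  94  92  94  94]]
```

```bash
python3 - <<'E'
from h import *
im=grab("top",3)
for t in (205,212,220):
  for c,a,s in faces(im,(325,160,385,206),.048,opn=80,thr=t): print(t,np.round(c,4),round(a,2),np.round(s,1))
for c,a,s in faces(im,(165,200,236,312),.04,thr=205): print(np.round(c,4),round(a,2),np.round(s,1))
# tray floor: wall-top lines: brightest column per row
for n,rows,f in (("L",list(range(236,284,2)),lambda y:(310,332)),("R",list(range(244,286,2)),lambda y:(352,372))):
    P=[]
    for y in rows:
        x0,x1=f(y); row=im[y,x0:x1].min(1).astype(float); i=np.argmax(row); j=slice(max(i-2,0),i+3)
        w=np.clip(row[j]-160,0,None); P.append(((np.arange(x0,x1)[j]*w).sum()/w.sum(),y))
    W=plane("top",P,.032)[:,:2]; vx,vy,cx,cy=cv2.fitLine(W.astype(np.float32),cv2.DIST_HUBER,0,1e-4,1e-4).ravel()
    print(n,np.degrees(np.arctan(vy/vx)),cx,cy)
m=plane("top",[(322,226.85),(365,235.6)],.056)[:,:2];print(m,m.mean(0))
d=m[0]-m[1];print("perp",np.degrees(np.arctan2(-d[0],d[1])),np.hypot(*d))
E
```

```text
205 [ 0.6758 -0.0434] 78.79 [58.2 60.4]
212 [ 0.6757 -0.0436] 78.72 [57.3 60.1]
[0.4389 0.3047] 69.12 [57.8 58.6]
[0.5904 0.2735] 2.96 [58.9 61.8]
L -11.267475 0.5082325 0.054442253
R -11.788022 0.5002517 -0.043678734
[[ 0.57635839  0.04012847]
 [ 0.55750476 -0.05352881]] [ 0.56693157 -0.00670017]
perp -11.381777102052604 0.09553610077755383
```

```bash
sed -i 's/x0:x1\].min(2)/x0:x1].max(2)/' h.py; python3 - <<'E'
from h import *
im=grab("top",3)
for t in (190,205,215):
  for c,a,s in faces(im,(325,160,385,206),.048,opn=80,thr=t): print(t,np.round(c,4),round(a,2),np.round(s,1))
for t in (165,195):
  for c,a,s in faces(im,(165,200,236,312),.04,thr=t): print(np.round(c,4),round(a,2),np.round(s,1))
E
```

```text
190 [ 0.6789 -0.0293] -11.26 [61.8 88.7]
205 [ 0.6788 -0.0293] -11.07 [61.  87.4]
215 [ 0.6787 -0.0293] -11.16 [60.4 86.6]
[0.4443 0.3182] -21.07 [61.2 88.9]
[0.5901 0.286 ] 2.46 [61.1 88.4]
[0.4441 0.3182] -21.27 [59.5 87.2]
[0.59  0.286] 2.56 [59.6 86.8]
```

```bash
cat >> h.py <<'E'
def pose():
    s=r.get_state(); return np.array(s['tool_pos']),R.from_quat(s['eef_rot'])
def down(t): # heading (deg) of tool x
    t=np.radians(t); return R.from_matrix(np.c_[[np.cos(t),np.sin(t),0],[np.sin(t),-np.cos(t),0],[0,0,-1]])
def way(*W,start=None):
    p,q=start or pose()
    print("from",np.round(p,4),"heading",np.round(np.degrees(np.arctan2(*q.as_matrix()[1::-1,0])),2))
    for x,y,z,t in W:
        n=np.array([x,y,z]);Q=down(t);v=q.inv().apply(n-p);w=(q.inv()*Q).as_rotvec()
        print("xyz",np.round(v,4),"rot",np.round(w,4),"rows %.1f"%max(np.linalg.norm(v)/.0417,np.degrees(np.linalg.norm(w))/7.16)); p,q=n,Q
E
python3 - <<'E'
from h import *
way((.45,-.3,.36,50),(.52,0,.36,68.9),(.444,.318,.2,68.9))
E
```

```text
from [ 0.2818 -0.5579  0.2387] heading 26.8
xyz [ 0.2664 -0.1543 -0.1213] rot [ 1.000e-04  0.000e+00 -4.048e-01] rows 7.9
xyz [ 0.2748 -0.1392  0.    ] rot [ 0.      0.     -0.3299] rows 7.4
xyz [ 0.2693 -0.1854  0.16  ] rot [0. 0. 0.] rows 8.7
```

Call:
{"method": "carry_out", "body": {
  "plan": [
    {"xyz": [0.0, 0.0, -0.04], "rot": [0, 0, 0], "grip": 0},
    {"xyz": [0.0, 0.0, -0.08], "rot": [0, 0, -0.05], "grip": 0},
    {"xyz": [0.266, -0.154, -0.121], "rot": [0, 0, -0.405], "grip": 0},
    {"xyz": [0.266, -0.154, -0.121], "rot": [0, 0, -0.405], "grip": 0},
    {"xyz": [0.266, -0.154, -0.121], "rot": [0, 0, -0.405], "grip": 0},
    {"xyz": [0.266, -0.154, -0.121], "rot": [0, 0, -0.405], "grip": 0},
    {"xyz": [0.266, -0.154, -0.121], "rot": [0, 0, -0.405], "grip": 0},
    {"xyz": [0.266, -0.154, -0.121], "rot": [0, 0, -0.405], "grip": 0}
  ]
}}

```text
clock: 1.22
tool_pos: [0.4179, -0.3486, 0.3523]
eef_rot: [0.906, 0.423, 0.0, 0.0]
contact_force: [0.1, 0.1, -0.1]
opening: 1.0
finger_force: 0.0
```

```bash
python3 - <<'E'
from h import *
way((.52,0,.36,68.9),(.444,.318,.2,68.9))
E
```

```text
from [ 0.4179 -0.3486  0.3523] heading 49.99
xyz [ 0.3327 -0.146  -0.0078] rot [ 5.000e-04  1.000e-04 -3.301e-01] rows 8.7
xyz [ 0.2693 -0.1854  0.16  ] rot [0. 0. 0.] rows 8.7
```

Call:
{"method": "carry_out", "body": {
  "plan": [
    {"xyz": [0.333, -0.146, -0.008], "rot": [0, 0, -0.33], "grip": 0},
    {"xyz": [0.333, -0.146, -0.008], "rot": [0, 0, -0.33], "grip": 0},
    {"xyz": [0.333, -0.146, -0.008], "rot": [0, 0, -0.33], "grip": 0},
    {"xyz": [0.333, -0.146, -0.008], "rot": [0, 0, -0.33], "grip": 0},
    {"xyz": [0.333, -0.146, -0.008], "rot": [0, 0, -0.33], "grip": 0},
    {"xyz": [0.333, -0.146, -0.008], "rot": [0, 0, -0.33], "grip": 0},
    {"xyz": [0.333, -0.146, -0.008], "rot": [0, 0, -0.33], "grip": 0},
    {"xyz": [0.333, -0.146, -0.008], "rot": [0, 0, -0.33], "grip": 0}
  ]
}}

```text
clock: 1.88
tool_pos: [0.5111, -0.0287, 0.3594]
eef_rot: [0.825, 0.566, 0.0, 0.0]
contact_force: [1.0, 0.4, 0.4]
opening: 0.998
finger_force: 0.0
```

Call:
{"method": "carry_out", "body": {
  "plan": [
    {"xyz": [0.269, -0.185, 0.16], "rot": [0, 0, 0], "grip": 0},
    {"xyz": [0.269, -0.185, 0.16], "rot": [0, 0, 0], "grip": 0},
    {"xyz": [0.269, -0.185, 0.16], "rot": [0, 0, 0], "grip": 0},
    {"xyz": [0.269, -0.185, 0.16], "rot": [0, 0, 0], "grip": 0},
    {"xyz": [0.269, -0.185, 0.16], "rot": [0, 0, 0], "grip": 0},
    {"xyz": [0.269, -0.185, 0.16], "rot": [0, 0, 0], "grip": 0},
    {"xyz": [0.269, -0.185, 0.16], "rot": [0, 0, 0], "grip": 0},
    {"xyz": [0.269, -0.185, 0.16], "rot": [0, 0, 0], "grip": 0}
  ]
}}

```text
clock: 2.55
tool_pos: [0.4409, 0.2623, 0.2117]
eef_rot: [0.825, 0.566, 0.0, 0.0]
contact_force: [1.2, 0.3, -0.0]
opening: 1.001
finger_force: 0.0
```

```bash
python3 - <<'E'
from h import *
way((.444,.318,.12,68.9))
r.snapshot("top")
way((.4442,.3182,.12,68.9),(.4442,.3182,.008,68.9))
E
```

```text
from [0.4409 0.2623 0.2117] heading 68.9
xyz [ 0.0531 -0.0172  0.0917] rot [ 0.0006 -0.0003 -0.    ] rows 2.6
from [0.4362 0.272  0.2095] heading 69.62
xyz [ 0.0456 -0.008   0.0898] rot [-0.0064 -0.0051  0.0127] rows 2.4
xyz [0.    0.    0.112] rot [0. 0. 0.] rows 2.7
```

Call:
{"method": "carry_out", "body": {
  "plan": [
    {"xyz": [0, 0, 0.0], "rot": [0, 0, 0], "grip": 0},
    {"xyz": [0, 0, 0], "rot": [0, 0, 0], "grip": 0},
    {"xyz": [0, 0, 0], "rot": [0, 0, 0], "grip": 0},
    {"xyz": [0, 0, 0], "rot": [0, 0, 0], "grip": 0}
  ]
}}

```text
clock: 2.93
tool_pos: [0.4425, 0.2588, 0.2129]
eef_rot: [0.825, 0.564, 0.0, 0.001]
contact_force: [-0.3, -0.3, 0.1]
opening: 1.005
finger_force: 0.0
```

```bash
python3 - <<'E'
from h import *
way((.4442,.3182,.10,68.9),(.4442,.3182,.008,68.9))
E
```

```text
from [0.4425 0.2588 0.2129] heading 68.72
xyz [ 0.056  -0.0201  0.1129] rot [ 0.0014  0.0002 -0.0031] rows 3.1
xyz [0.    0.    0.092] rot [0. 0. 0.] rows 2.2
```

Call:
{"method": "carry_out", "body": {
  "plan": [
    {"xyz": [0.056, -0.02, 0.04], "rot": [0, 0, -0.003], "grip": 0},
    {"xyz": [0.056, -0.02, 0.08], "rot": [0, 0, -0.003], "grip": 0},
    {"xyz": [0.056, -0.02, 0.113], "rot": [0, 0, -0.003], "grip": 0},
    {"xyz": [0.056, -0.02, 0.113], "rot": [0, 0, -0.003], "grip": 0},
    {"xyz": [0.056, -0.02, 0.113], "rot": [0, 0, -0.003], "grip": 0},
    {"xyz": [0.056, -0.02, 0.113], "rot": [0, 0, -0.003], "grip": 0},
    {"xyz": [0.056, -0.02, 0.113], "rot": [0, 0, -0.003], "grip": 0}
  ]
}}

```text
clock: 3.52
tool_pos: [0.4444, 0.3194, 0.1015]
eef_rot: [0.824, 0.566, 0.001, 0.0]
contact_force: [0.1, -0.7, 0.6]
opening: 1.003
finger_force: 0.0
```

```bash
python3 - <<'E'
from h import *
way((.4442,.3182,.008,68.9))
E
```

```text
from [0.4444 0.3194 0.1015] heading 68.96
xyz [-0.0014  0.      0.0934] rot [ 0.0021 -0.0021  0.001 ] rows 2.2
```

Call:
{"method": "carry_out", "body": {
  "plan": [
    {"xyz": [-0.001, 0, 0.03], "rot": [0, 0, 0], "grip": 0},
    {"xyz": [-0.001, 0, 0.06], "rot": [0, 0, 0], "grip": 0},
    {"xyz": [-0.001, 0, 0.08], "rot": [0, 0, 0], "grip": 0},
    {"xyz": [-0.001, 0, 0.093], "rot": [0, 0, 0], "grip": 0},
    {"xyz": [-0.001, 0, 0.093], "rot": [0, 0, 0], "grip": 0},
    {"xyz": [-0.001, 0, 0.093], "rot": [0, 0, 0], "grip": 0},
    {"xyz": [-0.001, 0, 0.093], "rot": [0, 0, 0], "grip": 60}
  ],
  "squeeze": 15
}}

```text
clock: 4.1
tool_pos: [0.4439, 0.3196, 0.0084]
eef_rot: [0.824, 0.567, 0.002, -0.0]
contact_force: [-0.2, -0.3, -0.1]
opening: 0.948
finger_force: 0.0
```

Call:
{"method": "carry_out", "body": {
  "plan": [
    {"xyz": [0, 0, 0], "rot": [0, 0, 0], "grip": 150},
    {"xyz": [0, 0, 0], "rot": [0, 0, 0], "grip": 150},
    {"xyz": [0, 0, 0], "rot": [0, 0, 0], "grip": 150},
    {"xyz": [0, 0, 0], "rot": [0, 0, 0], "grip": 150},
    {"xyz": [0, 0, 0], "rot": [0, 0, 0], "grip": 150}
  ]
}}

```text
clock: 4.52
tool_pos: [0.4436, 0.3192, 0.0073]
eef_rot: [0.824, 0.567, 0.001, 0.0]
contact_force: [0.0, -0.7, 7.1]
opening: 0.678
finger_force: 15.0
```

```bash
python3 - <<'E'
from h import *
way((.4442,.3182,.14,68.9),(.55,.1,.22,78.75),(.6788,-.0293,.12,78.75))
print(r.get_state()['contact_force'])
E
```

```text
from [0.4436 0.3192 0.0073] heading 69.06
xyz [-0.0006  0.0012 -0.1327] rot [ 0.0016 -0.0013  0.0028] rows 3.2
xyz [-0.1655  0.1773 -0.08  ] rot [ 0.      0.     -0.1719] rows 6.1
xyz [-0.1017  0.1516  0.1   ] rot [0. 0. 0.] rows 5.0
[ 0.04952659 -0.70138948  7.06900468]
```

Call:
{"method": "carry_out", "body": {
  "plan": [
    {"xyz": [0, 0, -0.02], "rot": [0, 0, 0], "grip": 150},
    {"xyz": [0, 0, -0.055], "rot": [0, 0, 0], "grip": 150},
    {"xyz": [0, 0, -0.09], "rot": [0, 0, 0], "grip": 150},
    {"xyz": [0, 0, -0.12], "rot": [0, 0, 0], "grip": 150},
    {"xyz": [0, 0, -0.133], "rot": [0, 0, 0], "grip": 150},
    {"xyz": [0, 0, -0.133], "rot": [0, 0, 0], "grip": 150}
  ]
}}

```text
clock: 5.02
tool_pos: [0.4438, 0.3204, 0.1424]
eef_rot: [0.824, 0.567, 0.003, -0.0]
contact_force: [0.6, 0.7, -2.6]
opening: 0.679
finger_force: 15.0
```

Call:
{"method": "carry_out", "body": {
  "plan": [
    {"xyz": [-0.02, 0.022, -0.01], "rot": [0, 0, -0.02], "grip": 150},
    {"xyz": [-0.045, 0.05, -0.025], "rot": [0, 0, -0.05], "grip": 150},
    {"xyz": [-0.07, 0.075, -0.035], "rot": [0, 0, -0.08], "grip": 150},
    {"xyz": [-0.095, 0.1, -0.047], "rot": [0, 0, -0.11], "grip": 150},
    {"xyz": [-0.12, 0.128, -0.06], "rot": [0, 0, -0.14], "grip": 150},
    {"xyz": [-0.145, 0.155, -0.07], "rot": [0, 0, -0.16], "grip": 150},
    {"xyz": [-0.165, 0.177, -0.08], "rot": [0, 0, -0.172], "grip": 150},
    {"xyz": [-0.165, 0.177, -0.08], "rot": [0, 0, -0.172], "grip": 150}
  ]
}}

```text
clock: 5.68
tool_pos: [0.5521, 0.0929, 0.2187]
eef_rot: [0.776, 0.631, -0.001, 0.003]
contact_force: [-0.1, -0.7, -2.4]
opening: 0.681
finger_force: 15.0
```

```bash
python3 - <<'E'
from h import *
way((.6788,-.0293,.12,78.75))
s=r.get_state();print(s['opening'],s['finger_force'],s['contact_force'])
E
```

```text
from [0.5521 0.0929 0.2187] heading 78.28
xyz [-0.0933  0.1486  0.0996] rot [ 0.0025  0.0054 -0.0082] rows 4.8
0.6808189096240516 14.998185880249366 [-0.07590576 -0.65624362 -2.39130713]
```

Call:
{"method": "carry_out", "body": {
  "plan": [
    {"xyz": [-0.02, 0.03, 0.01], "rot": [0, 0, 0], "grip": 150},
    {"xyz": [-0.04, 0.06, 0.03], "rot": [0, 0.0, -0.004], "grip": 150},
    {"xyz": [-0.06, 0.09, 0.05], "rot": [0, 0.0, -0.008], "grip": 150},
    {"xyz": [-0.08, 0.12, 0.08], "rot": [0, 0.0, -0.008], "grip": 150},
    {"xyz": [-0.093, 0.149, 0.1], "rot": [0, 0.0, -0.008], "grip": 150},
    {"xyz": [-0.093, 0.149, 0.1], "rot": [0, 0, -0.008], "grip": 150},
    {"xyz": [-0.093, 0.149, 0.1], "rot": [0, 0, -0.008], "grip": 150},
    {"xyz": [-0.093, 0.149, 0.1], "rot": [0, 0, -0.008], "grip": 150}
  ]
}}

```text
clock: 6.35
tool_pos: [0.676, -0.0166, 0.1178]
eef_rot: [0.769, 0.639, -0.001, -0.001]
contact_force: [0.0, 0.6, -1.5]
opening: 0.677
finger_force: 15.0
```

```bash
python3 - <<'E'
from h import *
c=cv2.resize(grab("top")[130:250,270:430],(800,600),interpolation=cv2.INTER_CUBIC)[:,:,::-1]
cv2.imwrite("pics/hold1.png",c)
way((.6788,-.0293,.065,78.75))
E
```

```text
from [ 0.6764 -0.0159  0.1191] heading 79.53
xyz [-0.0128  0.0049  0.0541] rot [-0.0016 -0.0012  0.0137] rows 1.3
```

View pics/hold1.png

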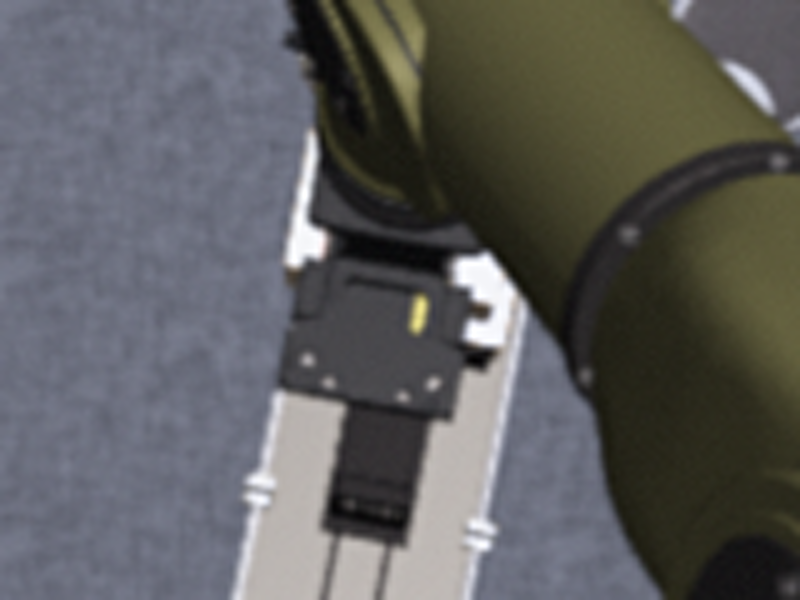

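Call:
{"method": "carry_out", "body": {
  "plan": [
    {"xyz": [-0.013, 0.005, 0.01], "rot": [0, 0, 0.014], "grip": 150},
    {"xyz": [-0.013, 0.005, 0.03], "rot": [0, 0.0, 0.014], "grip": 150},
    {"xyz": [-0.013, 0.005, 0.05], "rot": [0, 0.0, 0.014], "grip": 150},
    {"xyz": [-0.013, 0.005, 0.05], "rot": [0, 0.0, 0.014], "grip": 150},
    {"xyz": [-0.013, 0.005, 0.05], "rot": [0, 0.0, 0.014], "grip": 150},
    {"xyz": [-0.013, 0.005, 0.05], "rot": [0, 0.0, 0.014], "grip": 150}
  ]
}}

```text
clock: 6.9
tool_pos: [0.6805, -0.0313, 0.0707]
eef_rot: [0.774, 0.634, 0.001, 0.0]
contact_force: [-0.0, 0.1, -1.8]
opening: 0.679
finger_force: 15.0
```

```bash
cat >> h.py <<'E'
def avg(k=6):
    P=[];H=[]
    for _ in range(k):
        r.snapshot("side"); p,q=pose(); P.append(p); H.append(q.as_rotvec()*np.sign(q.as_rotvec()[0]))
    P=np.array(P); print("sd mm",np.round(P.std(0)*1e3,2)); return P.mean(0),R.from_rotvec(np.mean(H,0))
E
python3 - <<'E'
from h import *
way((.6788,-.0293,.057,78.75),start=avg())
print(r.get_state()['contact_force'])
E
```

```text
sd mm [0.22 0.14 0.32]
from [ 0.6807 -0.0315  0.0708] heading 78.61
xyz [ 0.0018 -0.0023  0.0138] rot [ 0.0022 -0.0006 -0.0025] rows 0.3
[ 0.93668778  0.35231954 -1.91792459]
```

Call:
{"method": "carry_out", "body": {
  "plan": [
    {"xyz": [0.0025, -0.0023, 0.003], "rot": [0, 0, -0.0025], "grip": 150},
    {"xyz": [0.0025, -0.0023, 0.003], "rot": [0, 0, -0.0025], "grip": 150},
    {"xyz": [0.0025, -0.0023, 0.008], "rot": [0, 0, -0.0025], "grip": 150},
    {"xyz": [0.0025, -0.0023, 0.012], "rot": [0, 0, -0.0025], "grip": 150},
    {"xyz": [0.0025, -0.0023, 0.0145], "rot": [0, 0, -0.0025], "grip": 150},
    {"xyz": [0.0025, -0.0023, 0.0145], "rot": [0, 0, -0.0025], "grip": 150}
  ]
}}

```text
clock: 7.7
tool_pos: [0.6778, -0.0288, 0.0552]
eef_rot: [0.773, 0.634, -0.0, -0.0]
contact_force: [-2.1, 0.1, 3.0]
opening: 0.681
finger_force: 15.0
```

```bash
python3 - <<'E'
from h import *
way((.6790,-.0286,.0553,78.75),start=avg(4))
print(r.get_state()['contact_force'])
E
```

```text
sd mm [0.01 0.02 0.01]
from [ 0.6778 -0.0289  0.0552] heading 78.74
xyz [ 0.0005  0.0011 -0.0001] rot [-0.0003  0.0007 -0.0002] rows 0.0
[-2.75700335 -0.43209008  5.89105187]
```

Call:
{"method": "carry_out", "body": {
  "plan": [
    {"xyz": [0, 0, 0], "rot": [0, 0, 0], "grip": 60},
    {"xyz": [0, 0, 0], "rot": [0, 0, 0], "grip": 40},
    {"xyz": [0, 0, 0], "rot": [0, 0, 0], "grip": 20},
    {"xyz": [0, 0, 0], "rot": [0, 0, 0], "grip": 0},
    {"xyz": [0, 0, -0.01], "rot": [0, 0, 0], "grip": 0},
    {"xyz": [0, 0, -0.03], "rot": [0, 0, 0], "grip": 0},
    {"xyz": [0, 0, -0.06], "rot": [0, 0, 0], "grip": 0},
    {"xyz": [0, 0, -0.1], "rot": [0, 0, 0], "grip": 0}
  ]
}}

```text
clock: 8.57
tool_pos: [0.6763, -0.0291, 0.1541]
eef_rot: [0.773, 0.635, -0.002, -0.001]
contact_force: [0.6, 0.6, -0.1]
opening: 0.999
finger_force: 0.0
```

```bash
python3 - <<'E'
from h import *
way((.64,.12,.17,85),(.5902,.286,.1,92.5))
s=r.get_state();print(s['opening'],s['contact_force'])
E
```

```text
from [ 0.6763 -0.0291  0.1541] heading 78.77
xyz [ 0.1391 -0.0647 -0.0158] rot [-0.0049  0.001  -0.1087] rows 3.7
xyz [ 0.161  -0.0641  0.07  ] rot [ 0.      0.     -0.1309] rows 4.5
0.9987722145310529 [ 0.55245891  0.55971847 -0.10342228]
```

Call:
{"method": "carry_out", "body": {
  "plan": [
    {"xyz": [0.03, -0.014, -0.01], "rot": [0, 0, -0.02], "grip": 0},
    {"xyz": [0.06, -0.028, -0.016], "rot": [0, 0, -0.05], "grip": 0},
    {"xyz": [0.1, -0.045, -0.016], "rot": [0, 0, -0.08], "grip": 0},
    {"xyz": [0.139, -0.065, -0.016], "rot": [0, 0, -0.109], "grip": 0},
    {"xyz": [0.139, -0.065, -0.016], "rot": [0, 0, -0.109], "grip": 0}
  ]
}}

```text
clock: 8.98
tool_pos: [0.6383, 0.1325, 0.173]
eef_rot: [0.733, 0.681, 0.003, -0.004]
contact_force: [-0.4, 1.9, -0.7]
opening: 0.999
finger_force: 0.0
```

Call:
{"method": "carry_out", "body": {
  "plan": [
    {"xyz": [0.04, -0.016, 0.01], "rot": [0, 0, -0.04], "grip": 0},
    {"xyz": [0.08, -0.032, 0.03], "rot": [0, 0, -0.08], "grip": 0},
    {"xyz": [0.12, -0.048, 0.05], "rot": [0, 0, -0.12], "grip": 0},
    {"xyz": [0.161, -0.064, 0.07], "rot": [0, 0, -0.131], "grip": 0},
    {"xyz": [0.161, -0.064, 0.07], "rot": [0, 0, -0.131], "grip": 0},
    {"xyz": [0.161, -0.064, 0.07], "rot": [0, 0, -0.131], "grip": 0},
    {"xyz": [0.161, -0.064, 0.07], "rot": [0, 0, -0.131], "grip": 0}
  ]
}}

```text
clock: 9.57
tool_pos: [0.591, 0.2876, 0.1009]
eef_rot: [0.69, 0.723, -0.0, -0.0]
contact_force: [0.9, -0.4, 0.7]
opening: 0.999
finger_force: 0.0
```

```bash
python3 - <<'E'
from h import *
way((.5902,.286,.008,92.5),start=avg(3))
im=grab("top",2)
for c,a,s in faces(im,(320,150,390,206),.088,opn=80,thr=205): print(np.round(c,4),round(a,2),np.round(s,1))
c=cv2.resize(im[130:250,290:430],(700,600),interpolation=cv2.INTER_CUBIC)[:,:,::-1]
cv2.imwrite("pics/st1.png",c)
E
```

```text
sd mm [0.41 0.67 0.13]
from [0.593  0.2846 0.1015] heading 92.4
xyz [ 0.0016 -0.0029  0.0935] rot [ 0.0014  0.0014 -0.0018] rows 2.2
[ 0.676  -0.0297] -10.86 [59.6 89.1]
```

View pics/st1.png

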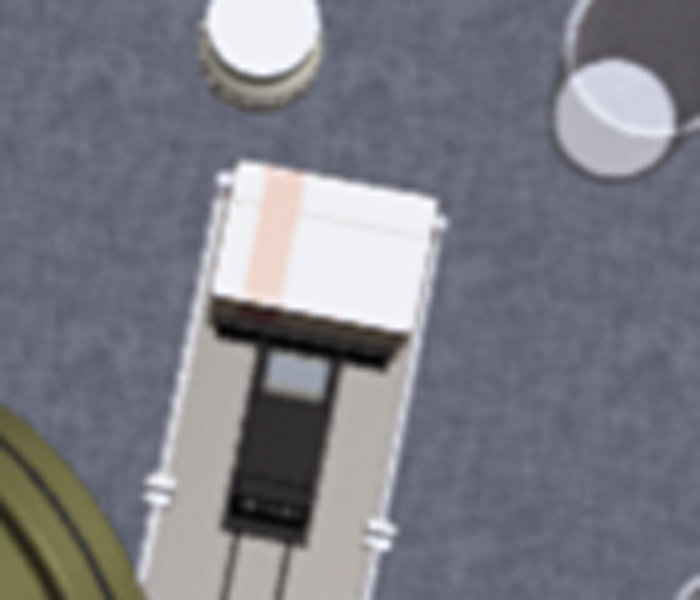

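```bash
python3 - <<'E'
from h import *
im=grab("side",3)
c=cv2.resize(im[240:330,370:460],(600,600),interpolation=cv2.INTER_CUBIC)[:,:,::-1]
cv2.imwrite("pics/side1.png",c)
for t in (190,205,215):
  for c,a,s in faces(grab("top"),(320,150,390,206),.088,opn=80,thr=t): print(np.round(c,4),round(a,2),np.round(s,1))
E
```

```text
[ 0.6759 -0.0304] -10.72 [60.4 92.8]
[ 0.6759 -0.0297] -10.81 [59.6 89.2]
[ 0.6759 -0.0296] -10.81 [59.1 88.3]
```

View pics/side1.png

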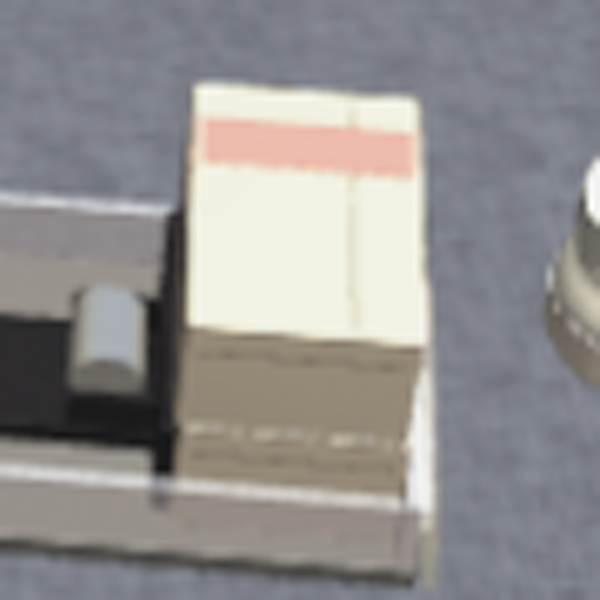

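The side crop shows the two-high column with its edges nearly continuous (left about (188,325)→(173,470), right about (420,345)→(403,495) in the crop). I'll quantify that against projected vertical edges.

```bash
cat >> h.py <<'E'
def sideedges(im,c,yaw,zs,show=True):
    """x offset (mm, along lane) of both vertical edges of the -y face from the nominal, per height"""
    u=np.array([np.cos(np.radians(yaw)),np.sin(np.radians(yaw))]);v=np.array([-u[1],u[0]])
    g=im.astype(float).mean(2); out=[]
    for z in zs:
        row=[z*1e3]
        for sx in (-1,1):
            P=c+u*.03*sx-v*.044
            a,b=proj("side",[[*(P-u*.01),z],[*(P+u*.01),z]])
            k=np.linspace(0,1,81); X=np.float32(a+(b-a)*k[:,None])
            pr=cv2.remap(g.astype(np.float32),X[:,:1],X[:,1:],cv2.INTER_CUBIC).ravel()
            d=np.abs(np.gradient(cv2.GaussianBlur(pr[:,None],(1,9),2).ravel())); i=np.argmax(d[8:-8])+8
            j=slice(i-6,i+7); row.append(((k[j]*d[j]).sum()/d[j].sum()-.5)*20)
        out.append(row)
    print(np.round(out,1))
E
python3 - <<'E'
from h import *
im=grab("side",4)
sideedges(im,np.array([.6788,-.0293]),-11.25,np.arange(.034,.088,.004))
E
```

```text
[[34.  -7.  -1. ]
 [38.  -1.5  5.2]
 [42.  -1.5 -1.2]
 [46.  -0.5  4.3]
 [50.  -2.3 -3. ]
 [54.  -2.8 -2.8]
 [58.  -2.8 -2.6]
 [62.  -2.7 -3. ]
 [66.  -2.7 -3.3]
 [70.  -2.7 -3.5]
 [74.  -3.  -3.1]
 [78.  -2.8 -3.2]
 [82.  -2.5 -3.6]
 [86.  -2.2 -1.3]]
```

Call:
{"method": "carry_out", "body": {
  "plan": [
    {"xyz": [0.0016, -0.003, 0.01], "rot": [0, 0, -0.002], "grip": 0},
    {"xyz": [0.0016, -0.003, 0.03], "rot": [0, 0, -0.002], "grip": 0},
    {"xyz": [0.0016, -0.003, 0.06], "rot": [0, 0, -0.002], "grip": 0},
    {"xyz": [0.0016, -0.003, 0.08], "rot": [0, 0, -0.002], "grip": 0},
    {"xyz": [0.0016, -0.003, 0.093], "rot": [0, 0, -0.002], "grip": 0},
    {"xyz": [0.0016, -0.003, 0.093], "rot": [0, 0, -0.002], "grip": 0},
    {"xyz": [0.0016, -0.003, 0.093], "rot": [0, 0, -0.002], "grip": 0}
  ]
}}

```text
clock: 10.9
tool_pos: [0.5883, 0.2878, 0.0074]
eef_rot: [0.691, 0.723, -0.0, -0.0]
contact_force: [-0.3, -0.1, -0.0]
opening: 0.999
finger_force: 0.0
```

```bash
python3 - <<'E'
from h import *
way((.5902,.286,.008,92.5),start=avg(2))
E
```

```text
sd mm [0.22 0.08 0.31]
from [0.5893 0.2884 0.0088] heading 92.61
xyz [-0.0024  0.0008  0.0008] rot [ 0.0014 -0.0011  0.002 ] rows 0.1
```

Call:
{"method": "carry_out", "body": {
  "plan": [
    {"xyz": [-0.0024, 0.0008, 0], "rot": [0, 0, 0.002], "grip": 0},
    {"xyz": [-0.0024, 0.0008, 0], "rot": [0, 0, 0.002], "grip": 60},
    {"xyz": [-0.0024, 0.0008, 0], "rot": [0, 0, 0.002], "grip": 150},
    {"xyz": [-0.0024, 0.0008, 0], "rot": [0, 0, 0.002], "grip": 150},
    {"xyz": [-0.0024, 0.0008, 0], "rot": [0, 0, 0.002], "grip": 150},
    {"xyz": [-0.0024, 0.0008, 0], "rot": [0, 0, 0.002], "grip": 150},
    {"xyz": [-0.0024, 0.0008, 0], "rot": [0, 0, 0.002], "grip": 150}
  ],
  "squeeze": 15
}}

```text
clock: 11.58
tool_pos: [0.5899, 0.2854, 0.0082]
eef_rot: [0.692, 0.722, 0.0, 0.0]
contact_force: [0.5, -0.5, 2.0]
opening: 0.677
finger_force: 15.0
```

```bash
python3 - <<'E'
from h import *
way((.5902,.286,.17,92.5),(.64,.12,.22,85),(.6791,-.0290,.16,78.55),start=avg(3))
s=r.get_state();print(s['opening'],s['finger_force'],s['contact_force'])
im=grab("top")
for c,a,s in faces(im,(185,195,240,245),.04,thr=170): print(np.round(c,4),round(a,2),np.round(s,1))
E
```

```text
sd mm [0.01 0.01 0.01]
from [0.5899 0.2854 0.0082] heading 92.49
xyz [ 0.0006  0.0004 -0.1618] rot [ 0.0006 -0.0001 -0.0001] rows 3.9
xyz [-0.168   0.0425 -0.05  ] rot [0.     0.     0.1309] rows 4.3
xyz [-0.145   0.0519  0.06  ] rot [0.     0.     0.1126] rows 4.0
0.6799894589112888 14.999865990830585 [0.14072234 0.05319876 2.16334547]
```

Call:
{"method": "carry_out", "body": {
  "plan": [
    {"xyz": [0, 0, -0.015], "rot": [0, 0, 0], "grip": 150},
    {"xyz": [0, 0, -0.05], "rot": [0, 0, 0], "grip": 150},
    {"xyz": [0, 0, -0.09], "rot": [0, 0, 0], "grip": 150},
    {"xyz": [0, 0, -0.125], "rot": [0, 0, 0], "grip": 150},
    {"xyz": [0, 0, -0.155], "rot": [0, 0, 0], "grip": 150},
    {"xyz": [0, 0, -0.165], "rot": [0, 0, 0], "grip": 150}
  ]
}}

```text
clock: 12.28
tool_pos: [0.5913, 0.2871, 0.1786]
eef_rot: [0.692, 0.722, 0.004, 0.001]
contact_force: [0.4, 1.1, -1.0]
opening: 0.679
finger_force: 15.0
```

Call:
{"method": "carry_out", "body": {
  "plan": [
    {"xyz": [-0.025, 0.006, -0.01], "rot": [0, 0, 0.02], "grip": 150},
    {"xyz": [-0.055, 0.014, -0.02], "rot": [0, 0, 0.04], "grip": 150},
    {"xyz": [-0.085, 0.022, -0.03], "rot": [0, 0, 0.07], "grip": 150},
    {"xyz": [-0.115, 0.03, -0.04], "rot": [0, 0, 0.1], "grip": 150},
    {"xyz": [-0.145, 0.037, -0.045], "rot": [0, 0, 0.12], "grip": 150},
    {"xyz": [-0.168, 0.0425, -0.05], "rot": [0, 0, 0.131], "grip": 150},
    {"xyz": [-0.168, 0.0425, -0.05], "rot": [0, 0, 0.131], "grip": 150},
    {"xyz": [-0.168, 0.0425, -0.05], "rot": [0, 0, 0.131], "grip": 150}
  ]
}}

```text
clock: 12.95
tool_pos: [0.6393, 0.1168, 0.2222]
eef_rot: [0.739, 0.674, -0.001, 0.0]
contact_force: [-0.7, 0.9, -1.3]
opening: 0.681
finger_force: 15.0
```

Call:
{"method": "carry_out", "body": {
  "plan": [
    {"xyz": [-0.025, 0.01, 0.01], "rot": [0, 0, 0.02], "grip": 150},
    {"xyz": [-0.055, 0.02, 0.02], "rot": [0, 0, 0.05], "grip": 150},
    {"xyz": [-0.085, 0.032, 0.035], "rot": [0, 0, 0.08], "grip": 150},
    {"xyz": [-0.115, 0.042, 0.05], "rot": [0, 0, 0.1], "grip": 150},
    {"xyz": [-0.145, 0.052, 0.06], "rot": [0, 0, 0.112], "grip": 150},
    {"xyz": [-0.145, 0.052, 0.06], "rot": [0, 0, 0.112], "grip": 150},
    {"xyz": [-0.145, 0.052, 0.06], "rot": [0, 0, 0.112], "grip": 150}
  ]
}}

```text
clock: 13.53
tool_pos: [0.6775, -0.0311, 0.1609]
eef_rot: [0.775, 0.632, -0.002, -0.001]
contact_force: [-0.3, 0.7, -2.0]
opening: 0.679
finger_force: 15.0
```

```bash
python3 - <<'E'
from h import *
way((.6787,-.0299,.105,78.6),start=avg(3))
s=r.get_state();print(s['opening'],s['finger_force'],s['contact_force'])
E
```

```text
sd mm [0.18 0.84 0.48]
from [ 0.678  -0.0269  0.1626] heading 78.73
xyz [-0.0028  0.0011  0.0576] rot [0.0025 0.001  0.0023] rows 1.4
0.6790037109006993 15.000084356870502 [ 0.09444536  0.28917779 -0.86757565]
```

Call:
{"method": "carry_out", "body": {
  "plan": [
    {"xyz": [-0.002, 0.001, 0.02], "rot": [0, 0, 0.002], "grip": 150},
    {"xyz": [-0.002, 0.001, 0.04], "rot": [0, 0, 0.002], "grip": 150},
    {"xyz": [-0.002, 0.001, 0.055], "rot": [0, 0, 0.002], "grip": 150},
    {"xyz": [-0.002, 0.001, 0.058], "rot": [0, 0, 0.002], "grip": 150},
    {"xyz": [-0.002, 0.001, 0.058], "rot": [0, 0, 0.002], "grip": 150},
    {"xyz": [-0.002, 0.001, 0.058], "rot": [0, 0, 0.002], "grip": 150},
    {"xyz": [-0.002, 0.001, 0.058], "rot": [0, 0, 0.002], "grip": 150}
  ]
}}

```text
clock: 14.27
tool_pos: [0.6801, -0.0308, 0.1065]
eef_rot: [0.774, 0.633, 0.001, 0.001]
contact_force: [0.8, 1.0, -1.5]
opening: 0.679
finger_force: 15.0
```

```bash
python3 - <<'E'
from h import *
way((.6787,-.0299,.0962,78.6),start=avg(6))
s=r.get_state();print(s['opening'],s['finger_force'],s['contact_force'])
E
```

```text
sd mm [0.26 0.28 0.37]
from [ 0.6797 -0.0316  0.1059] heading 78.46
xyz [ 0.0015 -0.0014  0.0097] rot [ 0.0016 -0.0004 -0.0024] rows 0.2
0.6776792168086856 14.999941710848361 [-0.37713533  0.51054169 -2.46029694]
```

Call:
{"method": "carry_out", "body": {
  "plan": [
    {"xyz": [0.0015, -0.0008, 0.002], "rot": [0, 0, -0.002], "grip": 150},
    {"xyz": [0.0015, -0.0008, 0.004], "rot": [0, 0, -0.002], "grip": 150},
    {"xyz": [0.0015, -0.0008, 0.007], "rot": [0, 0, -0.002], "grip": 150},
    {"xyz": [0.0015, -0.0008, 0.0097], "rot": [0, 0, -0.002], "grip": 150},
    {"xyz": [0.0015, -0.0008, 0.0097], "rot": [0, 0, -0.002], "grip": 150},
    {"xyz": [0.0015, -0.0008, 0.0097], "rot": [0, 0, -0.002], "grip": 150}
  ]
}}

```text
clock: 15.07
tool_pos: [0.6786, -0.0301, 0.0959]
eef_rot: [0.774, 0.633, -0.0, 0.0]
contact_force: [-2.4, -0.7, 3.9]
opening: 0.679
finger_force: 15.0
```

```bash
python3 - <<'E'
from h import *
way((.6787,-.0299,.0962,78.6),start=avg(4))
s=r.get_state();print(s['opening'],s['finger_force'],s['contact_force'])
im=grab("side",4)
sideedges(im,np.array([.6788,-.0293]),-11.25,np.arange(.038,.128,.006))
E
```

```text
sd mm [0.01 0.01 0.01]
from [ 0.6786 -0.0301  0.0959] heading 78.57
xyz [ 0.0002  0.0001 -0.0003] rot [ 0.      0.0002 -0.0005] rows 0.0
0.6803902099506596 14.999124758178368 [-1.70179531 -0.38141835  6.15523113]
[[ 38.   -1.5   5.3]
 [ 44.   -1.2  -1.5]
 [ 50.   -2.3  -3. ]
 [ 56.   -2.8  -2.8]
 [ 62.   -2.7  -3. ]
 [ 68.   -2.5  -3.5]
 [ 74.   -3.   -3.1]
 [ 80.   -2.5   0.2]
 [ 86.   -2.3  -1.1]
 [ 92.   -3.4   7.8]
 [ 98.   -4.   -2.4]
 [104.   -3.   -0.3]
 [110.   -4.2  -2.3]
 [116.   -4.8  -4.3]
 [122.   -5.3  -1.2]]
```

Call:
{"method": "carry_out", "body": {
  "plan": [
    {"xyz": [0, 0, 0], "rot": [0, 0, 0], "grip": 60},
    {"xyz": [0, 0, 0], "rot": [0, 0, 0], "grip": 40},
    {"xyz": [0, 0, 0], "rot": [0, 0, 0], "grip": 20},
    {"xyz": [0, 0, 0], "rot": [0, 0, 0], "grip": 0},
    {"xyz": [0, 0, -0.01], "rot": [0, 0, 0], "grip": 0},
    {"xyz": [0, 0, -0.03], "rot": [0, 0, 0], "grip": 0},
    {"xyz": [0, 0, -0.07], "rot": [0, 0, 0], "grip": 0},
    {"xyz": [0, 0, -0.11], "rot": [0, 0, 0], "grip": 0}
  ]
}}

```text
clock: 16.13
tool_pos: [0.6776, -0.0303, 0.2057]
eef_rot: [0.774, 0.633, -0.001, -0.001]
contact_force: [1.1, 0.5, -0.2]
opening: 0.998
finger_force: 0.0
```

```bash
python3 - <<'E'
from h import *
way((.5,.02,.22,33),(.5,.02,.22,-11.3))
print(np.round(r.get_state()['q'],2))
E
```

```text
from [ 0.6776 -0.0303  0.2057] heading 78.6
xyz [ 0.0142 -0.184  -0.0137] rot [-0.0027  0.0018  0.7958] rows 6.4
xyz [0. 0. 0.] rot [0.     0.     0.7732] rows 6.2
[ 0.23  0.84 -0.52  1.41  0.45  1.02 -0.58]
```

Call:
{"method": "carry_out", "body": {
  "plan": [
    {"xyz": [0.003, -0.035, -0.013], "rot": [0, 0, 0.1], "grip": 0},
    {"xyz": [0.006, -0.07, -0.013], "rot": [0, 0, 0.22], "grip": 110},
    {"xyz": [0.009, -0.11, -0.013], "rot": [0, 0, 0.34], "grip": 110},
    {"xyz": [0.012, -0.15, -0.013], "rot": [0, 0, 0.46], "grip": 110},
    {"xyz": [0.014, -0.184, -0.013], "rot": [0, 0, 0.58], "grip": 110},
    {"xyz": [0.014, -0.184, -0.013], "rot": [0, 0, 0.7], "grip": 110},
    {"xyz": [0.014, -0.184, -0.013], "rot": [0, 0, 0.796], "grip": 110}
  ]
}}

```text
clock: 16.72
tool_pos: [0.4988, 0.0207, 0.2193]
eef_rot: [0.959, 0.282, -0.0, 0.0]
contact_force: [1.0, 0.1, -0.4]
opening: 0.577
finger_force: 0.0
```

Call:
{"method": "carry_out", "body": {
  "plan": [
    {"xyz": [0, 0, 0], "rot": [0, 0, 0.12], "grip": 110},
    {"xyz": [0, 0, 0], "rot": [0, 0, 0.24], "grip": 110},
    {"xyz": [0, 0, 0], "rot": [0, 0, 0.36], "grip": 110},
    {"xyz": [0, 0, 0], "rot": [0, 0, 0.48], "grip": 110},
    {"xyz": [0, 0, 0], "rot": [0, 0, 0.6], "grip": 110},
    {"xyz": [0, 0, 0], "rot": [0, 0, 0.72], "grip": 110},
    {"xyz": [0, 0, 0], "rot": [0, 0, 0.773], "grip": 110},
    {"xyz": [0, 0, 0], "rot": [0, 0, 0.773], "grip": 110}
  ]
}}

```text
clock: 17.38
tool_pos: [0.5014, 0.0204, 0.2189]
eef_rot: [0.995, -0.099, 0.001, -0.0]
contact_force: [0.2, 0.3, -0.4]
opening: 0.576
finger_force: 0.0
```

```bash
python3 - <<'E'
from h import *
way((.5696,-.0075,.13,-11.3),start=avg(3))
s=r.get_state();print(s['opening'],np.round(s['q'],2))
im=grab("side",4)
sideedges(im,np.array([.6788,-.0293]),-11.25,np.arange(.038,.128,.006))
im=grab("top",3)
for t in (205,215):
  for c,a,s in faces(im,(320,140,400,212),.128,opn=80,thr=t): print(np.round(c,4),round(a,2),np.round(s,1))
c=np.zeros((600,800,3),np.uint8)
c[:,:400]=cv2.resize(im[130:250,300:380],(400,600),interpolation=cv2.INTER_CUBIC)[:,:,::-1]
c[:400,400:]=cv2.resize(grab("side")[230:330,360:460],(400,400),interpolation=cv2.INTER_CUBIC)[:,:,::-1]
cv2.imwrite("pics/st2.png",c)
E
```

```text
sd mm [0.04 0.06 0.09]
from [0.5013 0.0203 0.2187] heading -11.21
xyz [0.0723 0.014  0.0888] rot [ 0.0002 -0.0008  0.0016] rows 2.8
0.5672061979835997 [-0.09  0.56 -0.07  1.96  0.07  0.63 -1.97]
[[ 38.   -1.5   5.3]
 [ 44.   -1.2  -1.5]
 [ 50.   -2.3  -3. ]
 [ 56.   -2.8  -2.8]
 [ 62.   -2.7  -3. ]
 [ 68.   -2.5  -3.5]
 [ 74.   -2.8  -3.1]
 [ 80.   -2.5   0.3]
 [ 86.   -2.3  -1. ]
 [ 92.   -3.5   7.9]
 [ 98.   -4.   -2.4]
 [104.   -3.   -0.3]
 [110.   -4.2  -2.3]
 [116.   -4.8  -4.3]
 [122.   -5.3  -1.9]]
[ 0.6771 -0.0296] -11.12 [59.4 90.6]
[ 0.6771 -0.0298] -11.13 [58.9 89.3]
```

View pics/st2.png

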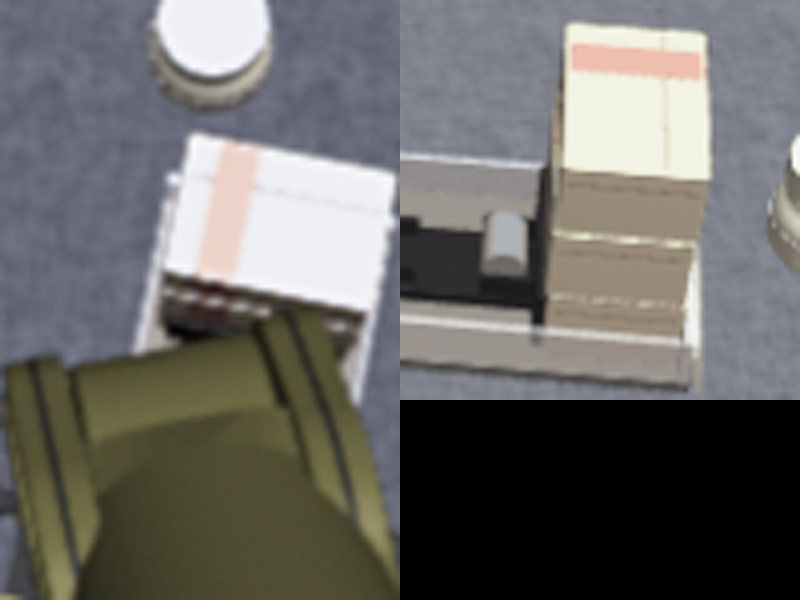

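Call:
{"method": "carry_out", "body": {
  "plan": [
    {"xyz": [0.025, 0.005, 0.03], "rot": [0, 0, 0], "grip": 110},
    {"xyz": [0.05, 0.01, 0.06], "rot": [0, 0, 0.0016], "grip": 110},
    {"xyz": [0.0735, 0.014, 0.089], "rot": [0, 0, 0.0016], "grip": 110},
    {"xyz": [0.0735, 0.014, 0.089], "rot": [0, 0, 0.0016], "grip": 110},
    {"xyz": [0.0735, 0.014, 0.089], "rot": [0, 0, 0.0016], "grip": 110},
    {"xyz": [0.0735, 0.014, 0.089], "rot": [0, 0, 0.0016], "grip": 110}
  ]
}}

```text
clock: 18.43
tool_pos: [0.5698, -0.0078, 0.1295]
eef_rot: [0.995, -0.099, -0.0, -0.0]
contact_force: [0.0, 0.5, 0.2]
opening: 0.569
finger_force: 0.0
```

```bash
python3 - <<'E'
from h import *
way((.571,-.0075,.057,-11.3),start=avg(3))
print(r.get_state()['contact_force'])
print(proj("top",[.5696,-.0075,.087]))
g=cv2.imread("pics/top0.png")
print(g[222:242,346].max(1)); print(plane("top",[(345,229.5)],.087))
c=grab("side")[210:330,330:450]
cv2.imwrite("pics/g.png",cv2.resize(c,(600,600),interpolation=cv2.INTER_CUBIC)[:,:,::-1])
E
```

```text
sd mm [0.14 0.02 0.25]
from [ 0.5703 -0.0075  0.1307] heading -11.37
xyz [ 0.0006 -0.0002  0.0737] rot [ 0.0004 -0.0015 -0.0012] rows 1.8
[ 0.35974412 -0.64340216 -0.60954907]
[[344.44788008 227.93975223]]
[ 45  47  45  41  33  40  44  41  28  36  47  25  14  31  46  49  83 138
 141 127]
[[ 0.56625384 -0.00866822  0.087     ]]
```

View pics/g.png

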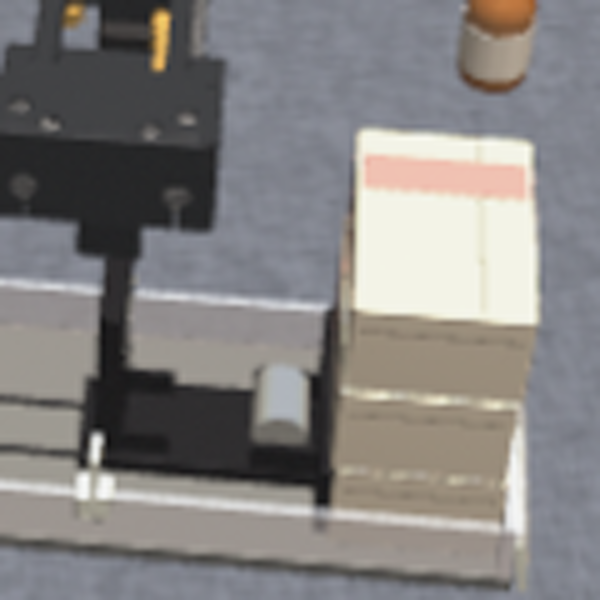

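The crop shows the open fingers over the black grip around (115,300), the near clip's fin at (97,460), and the three-high column clear of the gripper body. Descending and pinching.

Call:
{"method": "carry_out", "body": {
  "plan": [
    {"xyz": [0, 0, 0.02], "rot": [0, 0, 0], "grip": 110},
    {"xyz": [0, 0, 0.045], "rot": [0, 0, 0], "grip": 110},
    {"xyz": [0, 0, 0.065], "rot": [0, 0, 0], "grip": 110},
    {"xyz": [0, 0, 0.0735], "rot": [0, 0, 0], "grip": 110},
    {"xyz": [0, 0, 0.0735], "rot": [0, 0, 0], "grip": 110},
    {"xyz": [0, 0, 0.0735], "rot": [0, 0, 0], "grip": 110}
  ]
}}

```text
clock: 19.13
tool_pos: [0.5707, -0.008, 0.0565]
eef_rot: [0.995, -0.099, 0.0, -0.0]
contact_force: [0.6, 0.5, -0.4]
opening: 0.565
finger_force: 0.0
```

Call:
{"method": "carry_out", "body": {
  "plan": [
    {"xyz": [0, 0, 0], "rot": [0, 0, 0], "grip": 200},
    {"xyz": [0, 0, 0], "rot": [0, 0, 0], "grip": 200},
    {"xyz": [0, 0, 0], "rot": [0, 0, 0], "grip": 200},
    {"xyz": [0, 0, 0], "rot": [0, 0, 0], "grip": 200},
    {"xyz": [0, 0, 0], "rot": [0, 0, 0], "grip": 200}
  ],
  "squeeze": 45
}}

```text
clock: 19.55
tool_pos: [0.571, -0.0095, 0.057]
eef_rot: [0.995, -0.1, 0.001, 0.001]
contact_force: [-2.0, -2.7, 6.8]
opening: 0.401
finger_force: 45.0
```

```bash
python3 - <<'E'
from h import *
p=avg(3); way((p[0][0],p[0][1],p[0][2],-11.3),start=p)
s=r.get_state();print(s['opening'],s['finger_force'],s['contact_force'])
E
```

```text
sd mm [0.01 0.01 0.01]
from [ 0.571  -0.0095  0.057 ] heading -11.47
xyz [0. 0. 0.] rot [ 0.0011 -0.002  -0.003 ] rows 0.0
0.40379915874705496 45.00413512811065 [-0.81872783 -1.18393431  7.06342021]
```

Call:
{"method": "carry_out", "body": {
  "plan": [
    {"xyz": [-0.004, 0, 0], "rot": [0, 0, 0], "grip": 200},
    {"xyz": [-0.01, 0, 0], "rot": [0, 0, 0], "grip": 200},
    {"xyz": [-0.02, 0, 0], "rot": [0, 0, 0], "grip": 200},
    {"xyz": [-0.03, 0, 0], "rot": [0, 0, 0], "grip": 200},
    {"xyz": [-0.042, 0, 0], "rot": [0, 0, 0], "grip": 200},
    {"xyz": [-0.054, 0, 0], "rot": [0, 0, 0], "grip": 200},
    {"xyz": [-0.066, 0, 0], "rot": [0, 0, 0], "grip": 200},
    {"xyz": [-0.076, 0, 0], "rot": [0, 0, 0], "grip": 200}
  ]
}}

```text
clock: 20.37
tool_pos: [0.5002, 0.0048, 0.057]
eef_rot: [0.995, -0.101, 0.005, 0.0]
contact_force: [6.2, -6.2, 0.9]
opening: 0.404
finger_force: 45.0
```

Call:
{"method": "carry_out", "body": {
  "plan": [
    {"xyz": [0, 0, 0], "rot": [0, 0, 0], "grip": 200},
    {"xyz": [0, 0, 0], "rot": [0, 0, 0], "grip": 200},
    {"xyz": [0, 0, 0], "rot": [0, 0, 0], "grip": 200}
  ]
}}

```text
clock: 20.62
tool_pos: [0.5, 0.0048, 0.057]
eef_rot: [0.995, -0.101, 0.004, 0.001]
contact_force: [4.9, -6.1, 2.9]
opening: 0.399
finger_force: 45.0
```

```bash
python3 - <<'E'
from h import *
p=avg(3)[0]; d=p[:2]-[.571,-.0095]; print(p,"pulled",np.hypot(*d),np.degrees(np.arctan2(-d[1],-d[0])))
s=r.get_state();print(s['opening'],s['finger_force'],s['contact_force'])
c=np.zeros((600,800,3),np.uint8)
c[:,:400]=cv2.resize(grab("top",2)[130:250,300:380],(400,600),interpolation=cv2.INTER_CUBIC)[:,:,::-1]
c[:400,400:]=cv2.resize(grab("side",2)[240:330,325:415],(400,400),interpolation=cv2.INTER_CUBIC)[:,:,::-1]
cv2.imwrite("pics/pull1.png",c)
E
```

```text
sd mm [0.03 0.02 0.  ]
[0.50019659 0.00478154 0.05694645] pulled 0.0722293945031014 -11.403943958614834
0.39972059420893286 45.01093564555049 [ 5.1251243  -5.24119289  2.73791649]
```

View pics/pull1.png

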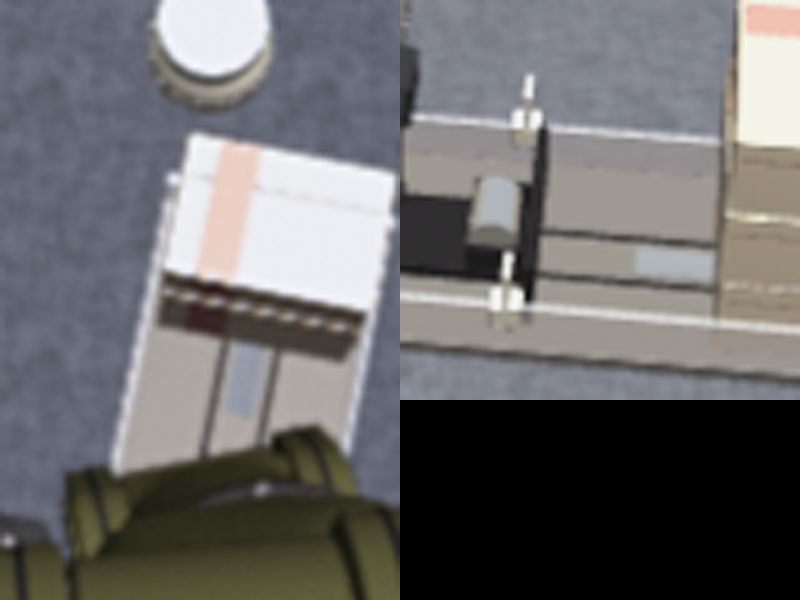

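The side crop shows the plate's front edge from (548,128) to (533,300), still about 10 mm ahead of the fins at (529,90) and (508,265). Measuring both along the lane.

```bash
cat >> h.py <<'E'
U=np.array([np.cos(np.radians(-11.3)),np.sin(np.radians(-11.3))]);V=np.array([-U[1],U[0]]);C=np.array([.6775,-.0293])
def prof(im,n,y,z,x0,x1):
    k=np.arange(x0,x1,.00025);P=C+U*k[:,None]+V*y
    px=np.float32(proj(n,np.c_[P,np.full(len(k),z)]))
    return k,cv2.remap(im.astype(np.float32).mean(2),px[:,:1],px[:,1:],cv2.INTER_CUBIC).ravel()
def plate(im,guess):
    for y in (-.036,-.025,0,.02,.03,.037):
        k,p=prof(im,"side",y,.043,guess-.009,guess+.009); d=np.gradient(cv2.GaussianBlur(p[:,None],(1,15),4).ravel())
        i=np.argmax(d); print("plate y",y,"x mm %.1f"%(k[i]*1e3),"grad %.1f"%d[i])
def fins(im):
    for y in (-.0495,.0495):
        for z in (.046,.049,.052,.054):
            k,p=prof(im,"side",y,z,-.13,-.095); b=np.median(p); w=np.clip(p-b-30,0,None)
            print("fin y",y,z,"x mm %.1f"%((k*w).sum()/max(w.sum(),1e-9)*1e3),"peak %.0f"%(p.max()-b))
E
python3 - <<'E'
from h import *
im=grab("side",4); fins(im); plate(im,-.102)
E
```

```text
fin y -0.0495 0.046 x mm -103.2 peak 113
fin y -0.0495 0.049 x mm -107.9 peak 190
fin y -0.0495 0.052 x mm -110.3 peak 205
fin y -0.0495 0.054 x mm -107.7 peak 201
fin y 0.0495 0.046 x mm 0.0 peak 9
fin y 0.0495 0.049 x mm -111.9 peak 79
fin y 0.0495 0.052 x mm -111.9 peak 108
fin y 0.0495 0.054 x mm -111.7 peak 107
plate y -0.036 x mm -100.5 grad 7.4
plate y -0.025 x mm -101.0 grad 8.4
plate y 0 x mm -100.7 grad 7.1
plate y 0.02 x mm -101.2 grad 7.2
plate y 0.03 x mm -102.0 grad 7.4
plate y 0.037 x mm -102.2 grad 9.6
```

```bash
python3 - <<'E'
from h import *
im=grab("side",4)
for y in (-.0495,.0495):
    for z in (.048,.050,.052,.054):
        k,p=prof(im,"side",y,z,-.118,-.100); i=np.argmax(p); h=p[i]*.5+np.median(p)*.5
        j=np.where(p>h)[0]; j=j[abs(j-i)<14]; print(y,z,"peak %.1f mid %.1f"%(k[i]*1e3,k[j].mean()*1e3))
E
```

```text
-0.0495 0.048 peak -111.7 mid -112.2
-0.0495 0.05 peak -112.0 mid -112.2
-0.0495 0.052 peak -112.0 mid -112.0
-0.0495 0.054 peak -112.0 mid -112.0
0.0495 0.048 peak -112.0 mid -112.0
0.0495 0.05 peak -111.7 mid -112.0
0.0495 0.052 peak -111.7 mid -112.0
0.0495 0.054 peak -111.5 mid -111.8
```

Call:
{"method": "carry_out", "body": {
  "plan": [
    {"xyz": [-0.003, 0, 0], "rot": [0, 0, 0], "grip": 200},
    {"xyz": [-0.006, 0, 0], "rot": [0, 0, 0], "grip": 200},
    {"xyz": [-0.009, 0, 0], "rot": [0, 0, 0], "grip": 200},
    {"xyz": [-0.0105, 0, 0], "rot": [0, 0, 0], "grip": 200},
    {"xyz": [-0.0105, 0, 0], "rot": [0, 0, 0], "grip": 200},
    {"xyz": [-0.0105, 0, 0], "rot": [0, 0, 0], "grip": 200},
    {"xyz": [-0.0105, 0, 0], "rot": [0, 0, 0], "grip": 200}
  ]
}}

```text
clock: 21.95
tool_pos: [0.49, 0.0068, 0.0569]
eef_rot: [0.995, -0.101, 0.005, 0.0]
contact_force: [6.3, -5.2, 3.8]
opening: 0.399
finger_force: 45.0
```

```bash
python3 - <<'E'
from h import *
p=avg(3)[0]; print(p,"pulled",np.hypot(*(p[:2]-[.571,-.0095])))
s=r.get_state();print(s['opening'],s['finger_force'],s['contact_force'])
im=grab("side",4); plate(im,-.112)
c=im[235:325,320:410]
cv2.imwrite("pics/pull2.png",cv2.resize(c,(600,600),interpolation=cv2.INTER_CUBIC)[:,:,::-1])
E
```

```text
sd mm [0.01 0.01 0.01]
[0.49003735 0.00684496 0.05694083] pulled 0.08259605197033384
0.40208227362265353 45.0122763030231 [ 5.63670775 -6.9383421   3.43250352]
plate y -0.036 x mm -114.7 grad 16.2
plate y -0.025 x mm -110.7 grad 7.5
plate y 0 x mm -110.5 grad 7.8
plate y 0.02 x mm -111.5 grad 6.4
plate y 0.03 x mm -112.2 grad 6.4
plate y 0.037 x mm -111.0 grad 9.2
```

View pics/pull2.png

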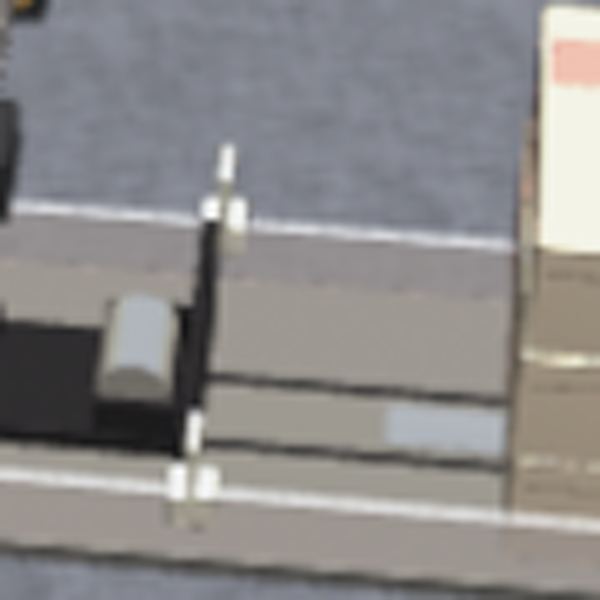

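The plate's front edge, from (218,222) to about (205,450) in the crop, lies in line with the fins at (228,160) and (194,430), within about 1 mm. The column stands undisturbed, and the grip is firm.

```bash
python3 -c "
from plant import r
print(r.finish_job())"
```

```text
the job is handed in; nothing more can be done
None
```

The job is handed in: the column is three high with edges flush to about 1–2 mm, and the arm is still holding the pusher with its plate within about 1 mm of the marker clips, after about 22 s of the 72 s allowed.

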